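# Tip a cigar box onto its back and swing the inspection lamp over it

## Robot

A 7-joint arm with a two-finger parallel gripper is mounted at the origin on the work surface. World frame = base frame: x ahead of the robot, y to its left, z up, the work surface at z = 0. Lengths are in m, angles in rad, forces in N, time in s.
With the tool pointing down it reaches from about 0.425 to 0.975 m from the base axis. Payload 16.7 kg.
Tool frame: the origin (TCP) lies at the very end of the fingers, on their centre line; the grasp point (between the pads) lies 19 mm behind it; z points along the fingers, y is the line along which they close (so a half turn about z gives the same grasp; the last joint's range is limited). The gripper opens to 85 mm and grips with 20 to 120 N. Pads are 22 mm wide; open, the fingers measure 114 mm over their backs; the gripper's body (76 mm by 85 mm) begins 54 mm behind the grasp point. The pads swing forward as they close: fully open they stand 13 mm farther back than shut.
Start: joints at [1.185, 0.426, 0.074, 1.606, -0.034, 1.111, -0.067], TCP at [0.158, -0.656, 0.231] pointing down, gripper open.
Joint ranges: [-2.85, 2.85], [-0.5, 2.14], [-1.23, 1.37], [0.21, 2.46], [-1.02, 4.16], [0.16, 2.05], [-2.73, 2.73]. Speed limits (rad/s): [1.89, 1.89, 2.39, 2.39, 3.01, 3.01, 3.01].

## Interface

Orientations are given as a rotation vector (axis times angle).
In Python, from bench import arm, snapshot gives the robot as it stands. The module is installed in compiled form; this text tells all that it offers.
- The arm moves only by the tool jog_arm, never from a script. Its argument "deltas" is a list of rows, each an object of numbers: "dx", "dy", "dz": the shift along the tool's x, y, z in m; "rx", "ry", "rz": the turn, a rotation vector about the tool's x, y, z in degrees. In form: [{"dx": .., "dy": .., "dz": .., "rx": .., "ry": .., "rz": ..}, ...]. A call has 1 to 10 rows; each row is the pose to reach, as a shift and turn from the pose commanded when the call began, along the tool's axes at that moment; what a row does not reach only later rows make up. A row lasts 1/8 s, in which the tool goes at most 62.5 mm and 10.7 degrees, less where a joint would pass 70% of its speed; a pose out of reach is approached as far as the arm can. A call with a gripper value outside its range is refused whole. "gripper" is the opening in per cent of the stroke, from 0 (shut) to 100 (fully open), set as the call begins (left out, the last holds). The fingers move at their own pace and stop on an object; "squeeze" is the grip in N (left out, the last holds). Time passes only in rows, so rows that repeat a pose let the fingers close. It gives the time, the measured TCP pose, the force, the opening and the grip force at its end, in the units of the state.
- arm.get_state(): the state, without advancing time (a new reading comes with each control period).
- snapshot(name): name is "side" or "top"; returns a dict with "color" (480x640x3 uint8, red, green, blue), "fx", "fy", "cx", "cy" (pixels), "R" (3x3) and "t" (3): a world point X has camera coordinates R X + t. Camera axes: x right, y down, z forward; pixel columns grow to the right and rows downward; lengths in m; the calibration is good to about 2 mm. A picture is of the moment at which its call begins. There is no depth.
- arm.job_done(): hands the job in; it is judged then, once.
The state is a dict: "time_s": time; "qpos": joint angles; "qvel": joint speeds; "tau": joint torques, N m; "tool_pos": TCP position; "eef_rot": TCP orientation; "wrist_force": force on the tool from outside, world axes, zero at the start; "ft_torque": the same for the moment, N m; "opening": opening from 0.0 (shut) to 1.0 (fully open); "grasp_force": force on a finger pad.
Only numpy, scipy, OpenCV 4.12 (cv2) and the standard library are available. Lean on these libraries where they do the work, as an engineer would, in place of code of your own. Each camera call takes 0.05 s, during which the arm holds its last target. There are 200 camera calls.

## Task

Tip the tall cigar box, which stands on end under the overhead ledge, onto its back on the packing board by pushing its top: do not lift it, keep clear of the ledge, and let it lie flat, clasp up and roughly square with the board, its foot still at the board's edge. Then swing the round lamp on its stiff arm until its head is right over the middle of the lying box. Leave the glue pot and the steel cutter where they are.

Things in the scene. Friction and masses are not known exactly. Their poses are not given: they have to be found in the camera images.
- board: Fixed flat brown wooden packing board, 200 (its x) x 180 (its y) x 12 mm thick. Origin: centre of its underside, on the bench. The box stands just off its -y edge (y = -90 mm), which blocks the foot of the box; the box is to fall towards +y of the board. It is turned up to 12 degrees either way from start to start.
- carton_center (a point): Centre of the loose closed pale wooden cigar box, 0.2 to 0.42 kg, standing on end: 130 (x) x 50 (y, depth) x 170 mm (z). Its lid, with a small brass clasp near the top, faces -y (away from the board); its back faces +y, 1 to 4 mm from the board's edge. Lying on its back, its y axis points down, its centre is 37 mm above the bench and its top face 62 mm.
- carton: The same box; origin at the middle of its foot. Pushed towards +y high on the lid face (150 mm up), it leans over the board's edge, balances at about 20 degrees, after 45 to 65 mm of push, then falls by itself onto the board, its foot overhanging the edge by about 12 mm.
- ledge_plank (a point): Middle of the underside of a fixed wooden plank, 285 (x) x 40 (y) x 18 mm, 265 mm above the bench, on one 30 mm square steel post at its +x end (122 mm from this point). Axes about those of the board. It runs above the box and the board's -y edge, so an upright gripper pushing the box would strike it: lean the tool back, fingers pointing down and towards +y.
- lamp_pivot (a point): Point on the vertical turning axis of the lamp at half the height of the lamp head (163 mm). The fixed base is a 100 mm disc with an 18 mm post; nothing of the lamp is higher than 191 mm.
- lamp_head (a point): Centre of the lamp head, a white disc 90 mm in diameter and 36 mm high, from 145 to 181 mm above the bench, 220 mm from the pivot, on a flat horizontal arm 14 mm wide and 12 mm high (164 to 176 mm above the bench).
- lamp (a joint): Turning angle of the lamp arm, in rad. At 0 the arm points from the pivot along -x of the lamp base (within about 0.05 rad of the board's -x); larger values swing the head towards the board's +y. Range -0.35 to 1.2; starts at about 0.65 to 0.95, off the +y side of the board. Stiff: it turns when the head is pushed sideways with about 2 to 3 N and stays where it is left.
- glue_pot_center (a point): Centre of a loose closed jar, 60 mm in diameter, 65 mm high, standing on the bench off the board's +y edge. Bystander.
- cutter_center (a point): Centre of a loose steel length cutter, a low block 200 x 55 x 50 mm, lying on the bench on the -y side of the box. Bystander.
Mind the look-alikes: they are no part of the job. There is more than one size of the carton; the job needs the smallest.

How it is judged:
By the outcome, as a careful person would: the job done as asked, in the order asked, and still so for the second after the job is handed in, with the robot touching nothing.
It also fails if it takes over 64 s, if anything falls off the work surface, if the arm or the gripper's body presses on something with over 40 N, if the wrist force passes 120 N, or if a joint passes its speed limit or range.

## Working session

There is one attempt and no reset: what is moved stays moved. The work goes in short steps, Python scripts to look and compute and a tool call to move; the robot and the scene stay as the last step left them, time stands still between calls to the robot, and variables do not carry over. Pictures are saved under pics/ and viewed, at most 10 in all, crops included, and the job is handed in when it is done.

Besides the shell and the picture viewer there is one more tool, called after "Request:" by a JSON object that holds its "op" and its "data", one argument or row to a line. jog_arm: Moves the arm, as the interface text tells. Its arguments: {"type":"object","properties":{"deltas":{"type":"array","items":{"type":"object","properties":{"dx":{"type":"number"},"dy":{"type":"number"},"dz":{"type":"number"},"rx":{"type":"number"},"ry":{"type":"number"},"rz":{"type":"number"}}}},"gripper":{"type":"number"},"squeeze":{"type":"number"}},"required":["deltas"]}

```bash
mkdir -p pics; python3 - <<'E'
from bench import arm, snapshot
import cv2,pickle
for n in("side","top"):
    s=snapshot(n); pickle.dump(s,open(n+".pkl","wb")); cv2.imwrite(f"pics/{n}0.png",s["color"][:,:,::-1])
    print(n,s["fx"],s["cx"],s["cy"],s["R"],s["t"])
print(arm.get_state())
E
```

```text
side 434.59591874575653 322.1679768986675 241.7405087304525 [[ 0.89666427 -0.44256237  0.01147749]
 [-0.23738605 -0.50252179 -0.8313361 ]
 [ 0.37368577  0.74270478 -0.55565147]] [-0.4496704   0.29095576  0.7138398 ]
top 504.7905871097563 323.09154721063095 251.0280547790475 [[-0.01280923 -0.99989373  0.00696121]
 [-0.98972993  0.01168715 -0.14247133]
 [ 0.14237483 -0.00871467 -0.98977445]] [0.04632498 0.55217215 1.0982587 ]
{'time_s': 0.1, 'qpos': array([ 1.18551023,  0.42670253,  0.07380109,  1.60653707, -0.03411413,
        1.11079754, -0.067091  ]), 'qvel': array([-2.08140585e-04, -4.96315767e-04,  1.28620617e-03, -7.56532277e-05,
        5.38890230e-04, -1.07164312e-03,  1.51742985e-03]), 'tau': array([ 6.75035742e-03, -9.51539469e+01,  3.77064407e+00, -4.64410722e+01,
        1.96145073e-02,  6.54844480e-03, -1.36337494e-04]), 'tool_pos': array([ 0.15760976, -0.65596267,  0.23065962]), 'eef_rot': array([-3.11861876e+00, -3.69405662e-01,  2.99986330e-04]), 'wrist_force': array([0.5011545 , 0.08777374, 0.13241215]), 'ft_torque': array([0.03581498, 0.00136393, 0.00981271]), 'grasp_force': 0.0, 'opening': 1.0005335606976116}
```

View pics/side0.png

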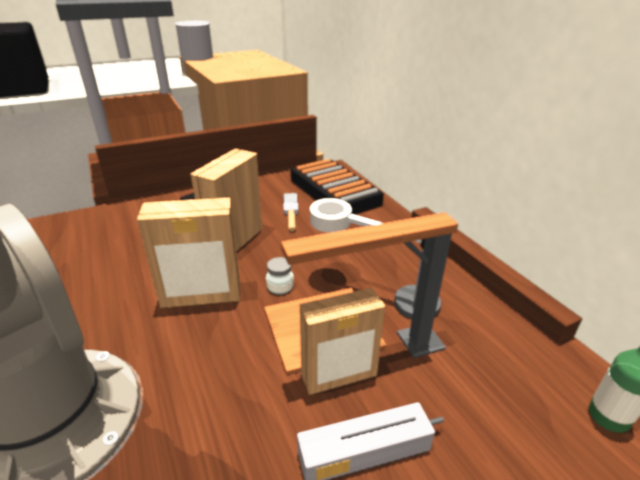

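View pics/top0.png

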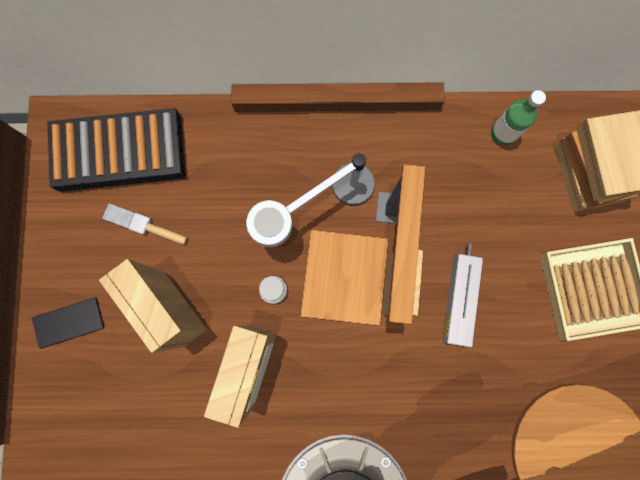

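The side view shows three pale boxes, at (340,340), (190,250) and (227,200). The first is the smallest and stands under the ledge at the board's edge, so it is the one for the job. The top view shows the board at (345,278), the ledge at (407,245), the lamp head at (270,223) with its pivot near (359,161), the pot at (273,290) and the cutter at (463,300).

```bash
cat > h.py <<'E'
import numpy as np,cv2,pickle
def load(n): return pickle.load(open(n+".pkl","rb"))
def ray(s,u,v,z):
    d=s["R"].T@np.array([(u-s["cx"])/s["fx"],(v-s["cy"])/s["fy"],1]);c=-s["R"].T@s["t"]
    return c+d*(z-c[2])/d[2]
def proj(s,X):
    p=s["R"]@np.array(X)+s["t"];return np.array([s["fx"]*p[0]/p[2]+s["cx"],s["fy"]*p[1]/p[2]+s["cy"]])
E
python3 - <<'E'
from h import *
a,b=load("side")["color"],load("top")["color"]
c1=cv2.resize(a[280:400,260:460],(800,480),interpolation=cv2.INTER_CUBIC)
cv2.imwrite("pics/c1.png",c1[:,:,::-1])
c2=cv2.resize(b[150:340,230:430],(800,600)if 0 else(600,570),interpolation=cv2.INTER_CUBIC)
cv2.imwrite("pics/c2.png",c2[:,:,::-1])
for n,p in(("top",[(345,278),(407,245),(418,280),(250,205),(270,223)]),("side",[(290,320),(340,305),(310,350),(345,360)])):
    im=load(n)["color"];hs=cv2.cvtColor(im,cv2.COLOR_RGB2HSV)
    for u,v in p: print(n,u,v,im[v,u],hs[v,u])
E
```

```text
top 345 278 [221 155  93] [ 15 148 221]
top 407 245 [221 156  95] [ 15 145 221]
top 418 280 [248 211 157] [ 18  94 248]
top 250 205 [145  88  55] [ 11 158 145]
top 270 223 [206 202 197] [ 17  11 206]
side 290 320 [251 184 106] [ 16 147 251]
side 340 305 [183 136  87] [ 15 134 183]
side 310 350 [141 104  67] [ 15 134 141]
side 345 360 [191 178 157] [ 19  45 191]
```

View pics/c1.png

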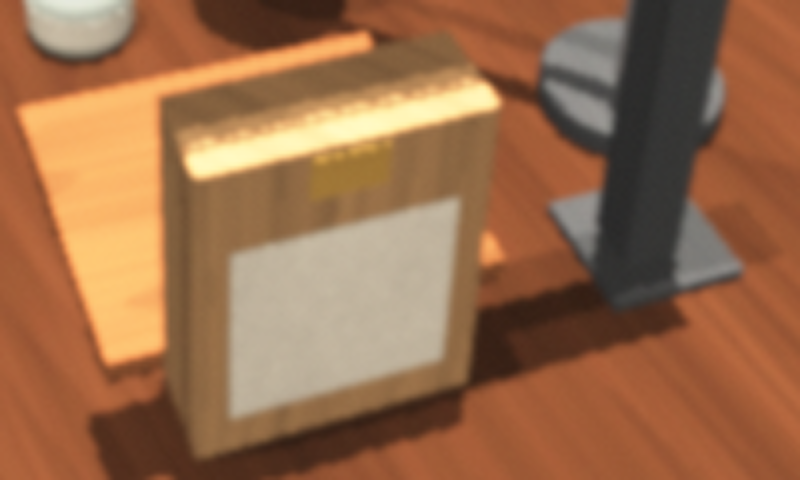

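View pics/c2.png

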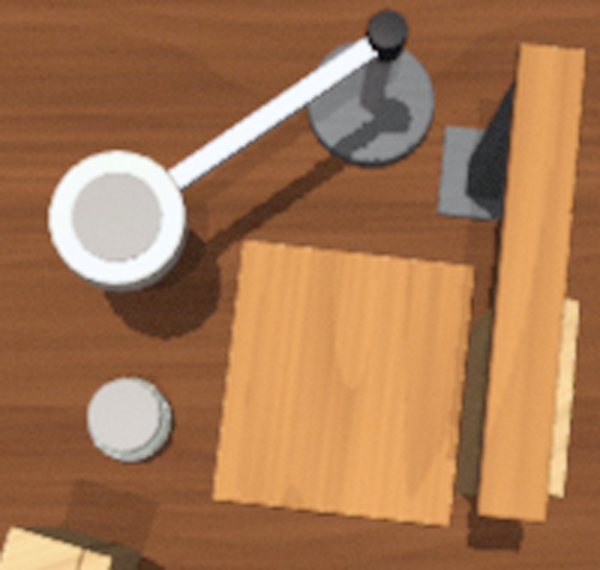

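The crops show the smallest box with its clasp near the top. In side pixels, the lid face corners are about (309,325), (385,306), (376,376) and (310,394). In the top view the board corners are about (311,230), (388,239), (379,325) and (301,316).

```bash
python3 - <<'E'
from h import *
from scipy.spatial.transform import Rotation as Ro
np.set_printoptions(precision=4,suppress=True)
T,S=load("top"),load("side")
c=lambda x,y:(230+x/3,150+y/3)
print("cams",-T["R"].T@T["t"],-S["R"].T@S["t"])
B=[ray(T,*c(*p),.012) for p in((243,241),(473,266),(447,525),(213,499))]
print("board",B,[np.linalg.norm(B[i]-B[(i+1)%4]) for i in range(4)])
print("bc",np.mean(B,0), "x-axis deg",[np.degrees(np.arctan2(*(d[:2][::-1]))) for d in(B[0]-B[3],B[1]-B[2])])
L=[ray(T,*c(*p),.283) for p in((520,44),(585,48),(545,521),(478,515))]
print("ledge",L,[np.linalg.norm(L[i]-L[(i+1)%4]) for i in range(4)],np.mean(L,0))
s=lambda x,y:(260+x/4,280+y/4)
F=[ray(S,*s(*p),z) for p,z in(((195,180),.17),((500,103),.17),((465,385),0),((200,457),0))]
print("lid",F,[np.linalg.norm(F[i]-F[(i+1)%4]) for i in range(4)])
G=[ray(T,*c(*p),.17) for p in((578,300),(562,497))];print("lid top from top",G)
print("head",ray(T,*c(117,218),.181),"pivot",ray(T,*c(386,33),.191),"pot",ray(T,*c(122,415),.065))
h=ray(T,*c(117,218),.181)-ray(T,*c(386,33),.191);print(np.linalg.norm(h[:2]),np.degrees(np.arctan2(h[1],-h[0])))
print("cutter",[ray(T,*p,.05)for p in((457,255),(483,257),(473,347),(446,344))])
from bench import arm
print(Ro.from_rotvec(arm.get_state()["eef_rot"]).as_matrix())
E
```

```text
cams [0.3907 0.0494 1.1654] [ 0.2055 -0.583   0.6437]
board [array([0.6055, 0.0667, 0.012 ]), array([ 0.5838, -0.1108,  0.012 ]), array([ 0.3861, -0.085 ,  0.012 ]), array([0.4078, 0.0912, 0.012 ])] [np.float64(0.1788659103373207), np.float64(0.1994265946071612), np.float64(0.17761335543680862), np.float64(0.19926030854196344)]
bc [ 0.4958 -0.0095  0.012 ] x-axis deg [np.float64(-7.066090453719074), np.float64(-7.425892462517212)]
ledge [array([ 0.6741, -0.1058,  0.283 ]), array([ 0.6712, -0.145 ,  0.283 ]), array([ 0.3887, -0.1101,  0.283 ]), array([ 0.3926, -0.0715,  0.283 ])] [np.float64(0.0393360743824522), np.float64(0.28459412707810156), np.float64(0.03881203215783418), np.float64(0.2835194527361539)] [ 0.5317 -0.1081  0.283 ]
lid [array([ 0.4045, -0.1458,  0.17  ]), array([ 0.5335, -0.1595,  0.17  ]), array([ 0.5322, -0.1609,  0.    ]), array([ 0.407 , -0.1435,  0.    ])] [np.float64(0.1296812957097398), np.float64(0.17001117254667927), np.float64(0.12640275149070285), np.float64(0.17003282363321295)]
lid top from top [array([ 0.5336, -0.1581,  0.17  ]), array([ 0.4038, -0.1423,  0.17  ])]
head [0.5905 0.1474 0.181 ] pivot [ 0.7122 -0.0327  0.191 ] pot [0.4683 0.155  0.065 ]
0.2173833559478041 55.94893313348348
cutter [array([ 0.5387, -0.2594,  0.05  ]), array([ 0.5335, -0.3174,  0.05  ]), array([ 0.3362, -0.2841,  0.05  ]), array([ 0.3434, -0.2255,  0.05  ])]
[[ 0.9723  0.2336 -0.0003]
 [ 0.2336 -0.9723  0.0011]
 [-0.0001 -0.0012 -1.    ]]
```

```bash
cat >> h.py <<'E'
from scipy.spatial.transform import Rotation as Ro
np.set_printoptions(precision=4,suppress=True)
Y=np.radians(-7.2);AX=np.array([np.cos(Y),np.sin(Y),0]);BY=np.array([-np.sin(Y),np.cos(Y),0])
def W(a,b,z): return a*AX+b*BY+np.array([0,0,z])
def lean(th,sg=1):
    th=np.radians(th);z=BY*np.sin(th)-np.array([0,0,np.cos(th)]);y=sg*AX
    return np.c_[np.cross(y,z),y,z]
def delta(st,P,R=None):
    R0=Ro.from_rotvec(st["eef_rot"]).as_matrix()
    R=R0 if R is None else R
    print("d mm",1000*R0.T@(P-st["tool_pos"]),"rot deg",np.degrees(Ro.from_matrix(R0.T@R).as_rotvec()))
E
python3 - <<'E'
from h import *; from bench import arm
st=arm.get_state()
for sg in(1,-1):
  for P,th in((W(.484,-.30,.30),0),(W(.484,-.21,.20),50)): print(P);delta(st,P,lean(th,sg))
E
```

```text
[ 0.4426 -0.3583  0.3   ]
d mm [ 346.6266 -222.9345  -69.094 ] rot deg [ -0.0613  -0.0385 -69.2894]
[ 0.4539 -0.269   0.2   ]
d mm [ 378.4601 -306.9999   31.0041] rot deg [ 30.0735  43.5681 -64.642 ]
[ 0.4426 -0.3583  0.3   ]
d mm [ 346.6266 -222.9345  -69.094 ] rot deg [ -0.0425   0.0676 110.7106]
[ 0.4539 -0.269   0.2   ]
d mm [ 378.4601 -306.9999   31.0041] rot deg [ 47.8157 -33.0054 102.6439]
```

Request:
{"op": "jog_arm", "data": {
  "deltas": [
    {"dx": 40, "dy": -30, "dz": -10, "rz": -9}
  ],
  "gripper": 70
}}

```text
validation failed for argument at $.de...
```

Request:
{"op": "jog_arm", "data": {
  "deltas": [
    {"dx": 0.043, "dy": -0.028, "dz": -0.02, "rz": -8.5},
    {"dx": 0.087, "dy": -0.056, "dz": -0.04, "rz": -17},
    {"dx": 0.13, "dy": -0.084, "dz": -0.06, "rz": -26},
    {"dx": 0.173, "dy": -0.111, "dz": -0.069, "rz": -35},
    {"dx": 0.217, "dy": -0.14, "dz": -0.069, "rz": -43},
    {"dx": 0.26, "dy": -0.167, "dz": -0.069, "rz": -52},
    {"dx": 0.303, "dy": -0.195, "dz": -0.069, "rz": -61},
    {"dx": 0.347, "dy": -0.223, "dz": -0.069, "rz": -69},
    {"dx": 0.347, "dy": -0.223, "dz": -0.069, "rz": -69},
    {"dx": 0.347, "dy": -0.223, "dz": -0.069, "rz": -69}
  ],
  "gripper": 70
}}

```text
validation failed for argument at $.de...
```

```bash
python3 - <<'E'
from h import *; from bench import arm
st=arm.get_state();print(st["qpos"],st["opening"])
for P,th in((W(.484,-.25,.25),25),(W(.484,-.17,.16),50)): print(P);delta(st,P,lean(th))
E
```

```text
[ 1.1855  0.4267  0.0738  1.6065 -0.0341  1.1108 -0.0671] 1.0005335606976116
[ 0.4489 -0.3087  0.25  ]
d mm [ 364.3116 -269.6441  -19.0395] rot deg [ 15.0436  21.8199 -68.1422]
[ 0.4589 -0.2293  0.16  ]
d mm [ 392.6081 -344.3676   71.0477] rot deg [ 30.0735  43.5681 -64.642 ]
```

Request:
{"op": "jog_arm", "data": {
  "deltas": [
    {"dx": 0.043, "dy": -0.028, "dz": -0.02, "rx": 0, "ry": 0, "rz": -8.5},
    {"dx": 0.087, "dy": -0.056, "dz": -0.04, "rx": 0, "ry": 0, "rz": -17},
    {"dx": 0.13, "dy": -0.084, "dz": -0.06, "rx": 0, "ry": 0, "rz": -26},
    {"dx": 0.173, "dy": -0.111, "dz": -0.069, "rx": 0, "ry": 0, "rz": -35},
    {"dx": 0.217, "dy": -0.14, "dz": -0.069, "rx": 0, "ry": 0, "rz": -43},
    {"dx": 0.26, "dy": -0.167, "dz": -0.069, "rx": 0, "ry": 0, "rz": -52},
    {"dx": 0.303, "dy": -0.195, "dz": -0.069, "rx": 0, "ry": 0, "rz": -61},
    {"dx": 0.347, "dy": -0.223, "dz": -0.069, "rx": 0, "ry": 0, "rz": -69},
    {"dx": 0.347, "dy": -0.223, "dz": -0.069, "rx": 0, "ry": 0, "rz": -69},
    {"dx": 0.347, "dy": -0.223, "dz": -0.069, "rx": 0, "ry": 0, "rz": -69}
  ],
  "gripper": 70
}}

```text
time_s: 1.35
tool_pos: [0.4425, -0.3588, 0.3]
eef_rot: [-2.363, -2.07, 0.001]
wrist_force: [-0.4, -0.2, -0.3]
opening: 0.698
grasp_force: 0.0
```

```bash
python3 - <<'E'
from h import *; from bench import arm
st=arm.get_state();print(st["qpos"],st["opening"],st["tool_pos"])
for P,th in((W(.484,-.25,.25),25),(W(.484,-.17,.16),50)): print(P);delta(st,P,lean(th))
E
```

```text
[ 0.8298  0.2164 -0.3073  1.7463  0.0703  1.1902  0.3712] 0.6980264272634171 [ 0.4425 -0.3588  0.3   ]
[ 0.4489 -0.3087  0.25  ]
d mm [50.4894 -0.2357 50.0337] rot deg [ 0.037  24.9975 -0.3586]
[ 0.4589 -0.2293  0.16  ]
d mm [130.4843  -0.667  140.0372] rot deg [ 0.1165 49.9975 -0.3504]
```

Request:
{"op": "jog_arm", "data": {
  "deltas": [
    {"dx": 0.02, "dy": 0, "dz": 0.02, "rx": 0, "ry": 9, "rz": 0},
    {"dx": 0.04, "dy": 0, "dz": 0.04, "rx": 0, "ry": 18, "rz": 0},
    {"dx": 0.06, "dy": 0, "dz": 0.06, "rx": 0, "ry": 27, "rz": 0},
    {"dx": 0.08, "dy": 0, "dz": 0.085, "rx": 0, "ry": 36, "rz": 0},
    {"dx": 0.105, "dy": 0, "dz": 0.11, "rx": 0, "ry": 45, "rz": 0},
    {"dx": 0.12, "dy": 0, "dz": 0.14, "rx": 0, "ry": 50, "rz": 0},
    {"dx": 0.12, "dy": 0, "dz": 0.14, "rx": 0, "ry": 50, "rz": 0},
    {"dx": 0.12, "dy": 0, "dz": 0.14, "rx": 0, "ry": 50, "rz": 0}
  ]
}}

```text
time_s: 2.35
tool_pos: [0.4588, -0.2407, 0.1614]
eef_rot: [-1.831, -1.605, -0.852]
wrist_force: [0.4, -1.1, 0.6]
opening: 0.7
grasp_force: 0.0
```

```bash
python3 - <<'E'
from h import *; from bench import arm
st=arm.get_state();print(st["qpos"],st["tool_pos"],Ro.from_rotvec(st["eef_rot"]).as_matrix())
for b in(-.112,-.098,-.06,-.035): print(b);delta(st,W(.484,b,.142),lean(50))
E
```

```text
[ 1.0589  0.6338 -0.3982  1.7675 -0.5017  1.321   0.8053] [ 0.4588 -0.2407  0.1614] [[ 0.0843  0.9913  0.101 ]
 [ 0.6394 -0.1316  0.7576]
 [ 0.7643  0.0007 -0.6449]]
-0.112
d mm [29.8753 -1.784  65.4273] rot deg [ 0.3027  0.1591 -0.2002]
-0.098
d mm [38.9039 -1.872  76.1267] rot deg [ 0.3027  0.1591 -0.2002]
-0.06
d mm [ 63.4101  -2.1111 105.1678] rot deg [ 0.3027  0.1591 -0.2002]
-0.035
d mm [ 79.5327  -2.2684 124.2738] rot deg [ 0.3027  0.1591 -0.2002]
```

Approach to just off the lid.

Request:
{"op": "jog_arm", "data": {
  "deltas": [
    {"dx": 0.008, "dy": 0, "dz": 0.02, "rx": 0, "ry": 0, "rz": 0},
    {"dx": 0.016, "dy": -0.001, "dz": 0.038, "rx": 0, "ry": 0, "rz": 0},
    {"dx": 0.023, "dy": -0.0015, "dz": 0.054, "rx": 0, "ry": 0, "rz": 0},
    {"dx": 0.03, "dy": -0.002, "dz": 0.0655, "rx": 0, "ry": 0, "rz": 0},
    {"dx": 0.03, "dy": -0.002, "dz": 0.0655, "rx": 0, "ry": 0, "rz": 0}
  ]
}}

```text
time_s: 2.98
tool_pos: [0.4657, -0.1693, 0.1414]
eef_rot: [-1.827, -1.604, -0.852]
wrist_force: [0.4, -0.6, -0.1]
opening: 0.7
grasp_force: 0.0
```

```bash
python3 - <<'E'
from h import *; from bench import arm,snapshot
st=arm.get_state();print(st["tool_pos"],st["wrist_force"])
for b in(-.098,-.06,-.035,-.03): print(b);delta(st,W(.484,b,.142),lean(50))
s=snapshot("side");cv2.imwrite("pics/s1.png",s["color"][:,:,::-1])
E
```

```text
[ 0.4657 -0.1693  0.1414] [ 0.3782 -0.5739 -0.1407]
-0.098
d mm [7.9171 0.7013 8.5626] rot deg [ 0.1655 -0.0082 -0.1405]
-0.06
d mm [32.3387  0.5573 37.6756] rot deg [ 0.1655 -0.0082 -0.1405]
-0.035
d mm [48.4055  0.4626 56.8288] rot deg [ 0.1655 -0.0082 -0.1405]
-0.03
d mm [51.6189  0.4437 60.6595] rot deg [ 0.1655 -0.0082 -0.1405]
```

View pics/s1.png

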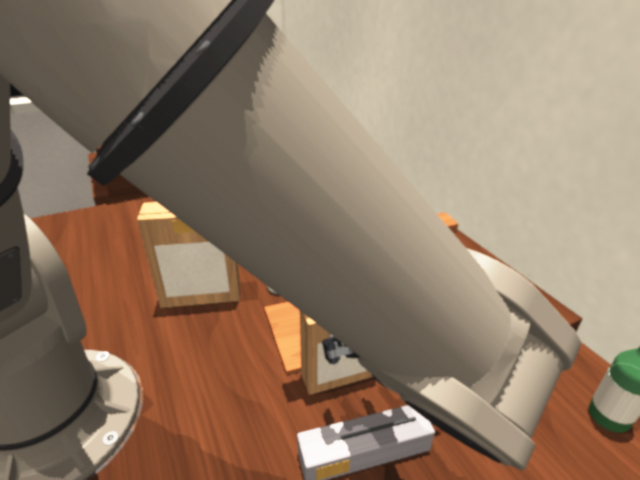

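The fingers are at (340,347) in front of the lid. The forearm covers the ledge, so I'll check its clearance from above.

```bash
python3 - <<'E'
from bench import snapshot
import cv2
s=snapshot("top");cv2.imwrite("pics/t1.png",s["color"][:,:,::-1])
E
```

```text
(no output)
```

View pics/t1.png

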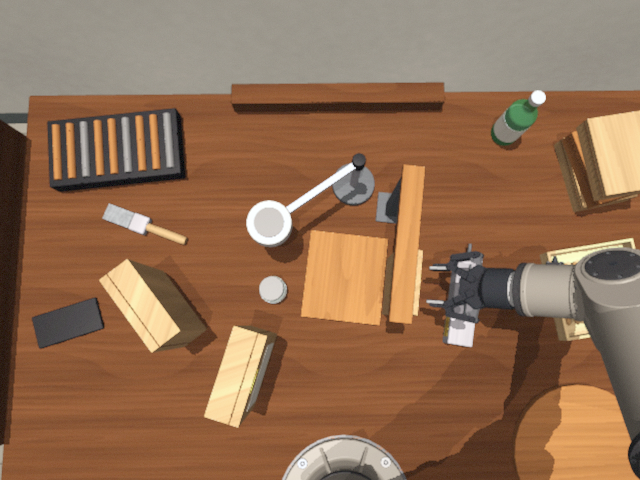

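The fingers are symmetric on the box at (438,285), and the arm is well to the right of the ledge. Now the push.

Request:
{"op": "jog_arm", "data": {
  "deltas": [
    {"dx": 0.003, "dy": 0, "dz": 0.0035, "rx": 0, "ry": 0, "rz": 0},
    {"dx": 0.006, "dy": 0, "dz": 0.007, "rx": 0, "ry": 0, "rz": 0},
    {"dx": 0.009, "dy": 0, "dz": 0.0105, "rx": 0, "ry": 0, "rz": 0},
    {"dx": 0.012, "dy": 0, "dz": 0.014, "rx": 0, "ry": 0, "rz": 0},
    {"dx": 0.015, "dy": 0, "dz": 0.0175, "rx": 0, "ry": 0, "rz": 0},
    {"dx": 0.018, "dy": 0, "dz": 0.021, "rx": 0, "ry": 0, "rz": 0},
    {"dx": 0.021, "dy": 0, "dz": 0.0245, "rx": 0, "ry": 0, "rz": 0},
    {"dx": 0.024, "dy": 0, "dz": 0.028, "rx": 0, "ry": 0, "rz": 0}
  ]
}}

```text
time_s: 4.08
tool_pos: [0.4706, -0.1334, 0.1416]
eef_rot: [-1.828, -1.603, -0.853]
wrist_force: [0.7, -0.7, 0.2]
opening: 0.697
grasp_force: 0.2
```

```bash
python3 - <<'E'
from h import *; from bench import arm,snapshot
st=arm.get_state();print(st["tool_pos"],st["wrist_force"],"b",st["tool_pos"]@BY)
s=snapshot("top");c=cv2.resize(s["color"][200:350,280:500],(660,450));cv2.imwrite("pics/t2.png",c[:,:,::-1])
delta(st,W(.484,-.035,.142),lean(50))
E
```

```text
[ 0.4706 -0.1334  0.1416] [ 0.7408 -0.7072  0.2062] b -0.07338051939816552
d mm [24.9572  0.2345 29.1628] rot deg [ 0.2229 -0.005  -0.185 ]
```

View pics/t2.png

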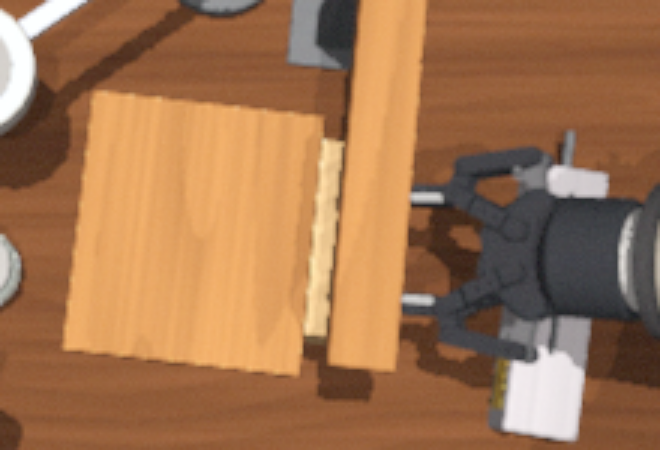

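The box leans squarely: the lit strip of its top is at (325,240) in the crop. I'll push on.

Request:
{"op": "jog_arm", "data": {
  "deltas": [
    {"dx": 0.003, "dy": 0, "dz": 0.0035, "rx": 0, "ry": 0, "rz": 0},
    {"dx": 0.006, "dy": 0, "dz": 0.007, "rx": 0, "ry": 0, "rz": 0},
    {"dx": 0.009, "dy": 0, "dz": 0.0105, "rx": 0, "ry": 0, "rz": 0},
    {"dx": 0.012, "dy": 0, "dz": 0.014, "rx": 0, "ry": 0, "rz": 0},
    {"dx": 0.015, "dy": 0, "dz": 0.0175, "rx": 0, "ry": 0, "rz": 0},
    {"dx": 0.018, "dy": 0, "dz": 0.021, "rx": 0, "ry": 0, "rz": 0},
    {"dx": 0.02, "dy": 0, "dz": 0.0235, "rx": 0, "ry": 0, "rz": 0},
    {"dx": 0.022, "dy": 0, "dz": 0.026, "rx": 0, "ry": 0, "rz": 0},
    {"dx": 0.022, "dy": 0, "dz": 0.026, "rx": 0, "ry": 0, "rz": 0}
  ]
}}

```text
time_s: 5.25
tool_pos: [0.4749, -0.0997, 0.1418]
eef_rot: [-1.828, -1.604, -0.852]
wrist_force: [0.4, -1.6, 0.4]
opening: 0.701
grasp_force: 0.0
```

```bash
python3 - <<'E'
from h import *; from bench import arm,snapshot
st=arm.get_state();print(st["tool_pos"],st["wrist_force"],"b",st["tool_pos"]@BY)
s=snapshot("top");c=cv2.resize(s["color"][200:350,280:500],(660,450));cv2.imwrite("pics/t3.png",c[:,:,::-1])
E
```

```text
[ 0.4749 -0.0997  0.1418] [ 0.3944 -1.6329  0.3667] b -0.03942855437219195
```

View pics/t3.png

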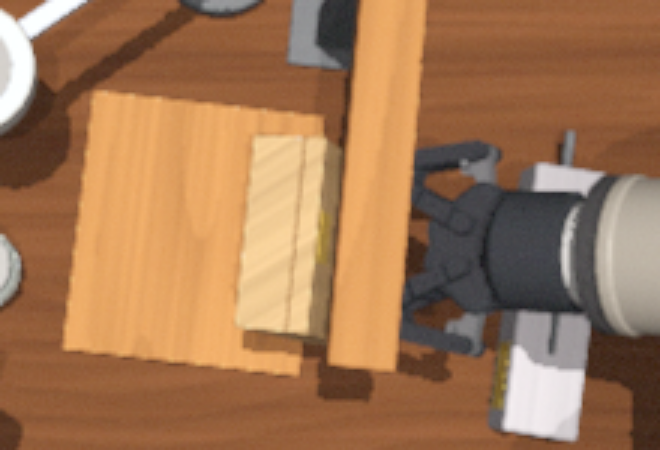

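The box is near balance, still square, with its top face at (285,235) in the crop. A little more.

Request:
{"op": "jog_arm", "data": {
  "deltas": [
    {"dx": 0.002, "dy": 0, "dz": 0.0025, "rx": 0, "ry": 0, "rz": 0},
    {"dx": 0.004, "dy": 0, "dz": 0.005, "rx": 0, "ry": 0, "rz": 0},
    {"dx": 0.006, "dy": 0, "dz": 0.0072, "rx": 0, "ry": 0, "rz": 0},
    {"dx": 0.008, "dy": 0, "dz": 0.0096, "rx": 0, "ry": 0, "rz": 0},
    {"dx": 0.01, "dy": 0, "dz": 0.012, "rx": 0, "ry": 0, "rz": 0},
    {"dx": 0.01, "dy": 0, "dz": 0.012, "rx": 0, "ry": 0, "rz": 0},
    {"dx": 0.01, "dy": 0, "dz": 0.012, "rx": 0, "ry": 0, "rz": 0},
    {"dx": 0.01, "dy": 0, "dz": 0.012, "rx": 0, "ry": 0, "rz": 0}
  ]
}}

```text
time_s: 6.3
tool_pos: [0.477, -0.0846, 0.1417]
eef_rot: [-1.828, -1.603, -0.853]
wrist_force: [-1.7, 0.5, -0.5]
opening: 0.7
grasp_force: 0.0
```

```bash
python3 - <<'E'
from h import *; from bench import arm,snapshot
st=arm.get_state();print(st["tool_pos"],st["wrist_force"],"b",st["tool_pos"]@BY)
s=snapshot("top");c=cv2.resize(s["color"][200:350,280:500],(660,450));cv2.imwrite("pics/t4.png",c[:,:,::-1]);pickle.dump(s,open("top4.pkl","wb"))
delta(st,W(.484,-.18,.20),lean(50)); delta(st,W(.484,-.26,.36),lean(10))
E
```

```text
[ 0.477  -0.0846  0.1417] [-1.672   0.4647 -0.5465] b -0.0241648708795737
d mm [ -55.493     0.9772 -156.8627] rot deg [ 0.2321  0.0018 -0.1924]
d mm [  15.6466    1.4033 -320.9937] rot deg [  0.1555 -39.9981  -0.2656]
```

View pics/t4.png

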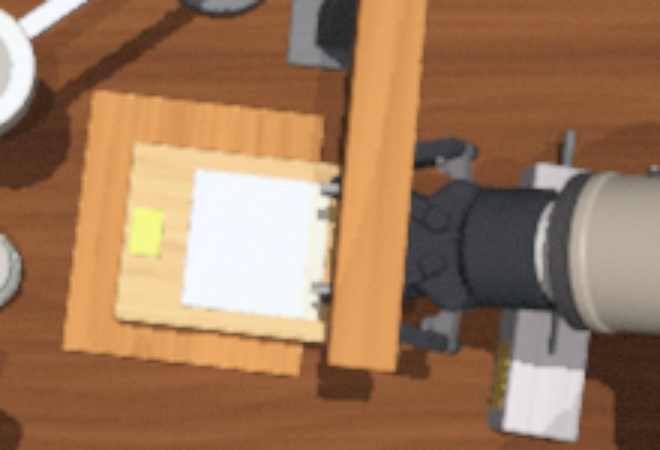

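The box lies on its back, clasp up at (147,232) in the crop and square with the board. Next I'll withdraw along the tool axis.

Request:
{"op": "jog_arm", "data": {
  "deltas": [
    {"dx": 0, "dy": 0, "dz": -0.02, "rx": 0, "ry": 0, "rz": 0},
    {"dx": 0, "dy": 0, "dz": -0.05, "rx": 0, "ry": 0, "rz": 0},
    {"dx": 0, "dy": 0, "dz": -0.09, "rx": 0, "ry": 0, "rz": 0},
    {"dx": 0, "dy": 0, "dz": -0.13, "rx": 0, "ry": 0, "rz": 0},
    {"dx": 0, "dy": 0, "dz": -0.17, "rx": 0, "ry": 0, "rz": 0},
    {"dx": 0, "dy": 0, "dz": -0.21, "rx": 0, "ry": -10, "rz": 0},
    {"dx": 0, "dy": 0, "dz": -0.25, "rx": 0, "ry": -20, "rz": 0},
    {"dx": 0.005, "dy": 0, "dz": -0.29, "rx": 0, "ry": -30, "rz": 0},
    {"dx": 0.015, "dy": 0, "dz": -0.32, "rx": 0, "ry": -40, "rz": 0},
    {"dx": 0.015, "dy": 0, "dz": -0.32, "rx": 0, "ry": -50, "rz": 0}
  ],
  "gripper": 0
}}

```text
time_s: 7.6
tool_pos: [0.4469, -0.3197, 0.3617]
eef_rot: [2.358, 2.064, -0.004]
wrist_force: [-0.6, 0.1, -1.2]
opening: 0.0
grasp_force: 0.0
```

```bash
cat >> h.py <<'E'
PV=np.array([.7122,-.0327])
def lamp(s,mn=60):
    # lamp head: outline of white/grey low-saturation disc, at its top plane
    im=s["color"];hs=cv2.cvtColor(im,cv2.COLOR_RGB2HSV)
    return cv2.inRange(hs,(0,0,170),(180,60,255))
def push(psi,off,z,zr=0):
    h=PV+.22*np.array([-np.cos(psi),np.sin(psi)]);p=h+off*np.array([np.sin(psi),np.cos(psi)])
    y=np.array([np.cos(psi),-np.sin(psi),0]);zz=np.array([0,0,-1.])
    return np.array([*p,z]),np.c_[np.cross(y,zz),y,zz]
E
python3 - <<'E'
from h import *; from bench import arm,snapshot
s=load("top4");E=[ray(s,280+x/3,200+y/3,.062) for x,y in((134,143),(117,320))]
m=(E[0]+E[1])/2;d=(E[0]-E[1]);b=np.array([-d[1],d[0],0])/np.linalg.norm(d)
c=m-.085*b;print("edge",E,np.linalg.norm(d),np.degrees(np.arctan2(d[1],d[0])),"box centre",c,"foot b",c@BY-.085)
v=c[:2]-PV;print("dist",np.linalg.norm(v),"psi target",np.arctan2(v[1],-v[0]))
st=arm.get_state();print(st["qpos"],st["tool_pos"],st["opening"])
P,R=push(.976,.11,.15);print(P)
delta(st,np.array([.55,.1,.42]),R);delta(st,np.array([*P[:2],.42]),R)
E
```

```text
edge [array([0.5569, 0.0361, 0.062 ]), array([0.4274, 0.0502, 0.062 ])] 0.1303010792688986 -6.184255123580175 box centre [ 0.483  -0.0413  0.062 ] foot b -0.06548216025141446
dist 0.2293795678010771 psi target -0.03768451254915172
[ 0.8287  0.144  -0.3682  1.7024  0.0595  1.2983  0.3156] [ 0.4469 -0.3197  0.3617] 0.0004051496374084074
[0.68   0.2112 0.15  ]
d mm [429.2528  46.8951 -61.2826] rot deg [ 0.4315  0.292  48.3129]
d mm [556.6427 161.0703 -61.7082] rot deg [ 0.4315  0.292  48.3129]
```

```bash
python3 - <<'E'
from h import *; from bench import arm,snapshot
ims=[]
for n,(y,x) in(("top",(200,280)),("side",(260,250))):
    s=snapshot(n);pickle.dump(s,open(n+"5.pkl","wb"));ims.append(cv2.resize(s["color"][y:y+150,x:x+200],(800,600))[:,:,::-1])
cv2.imwrite("pics/c5.png",cv2.resize(np.vstack(ims),(400,600)) if 0 else np.hstack([cv2.resize(i,(400,300)) for i in ims]))
E
```

```text
(no output)
```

View pics/c5.png

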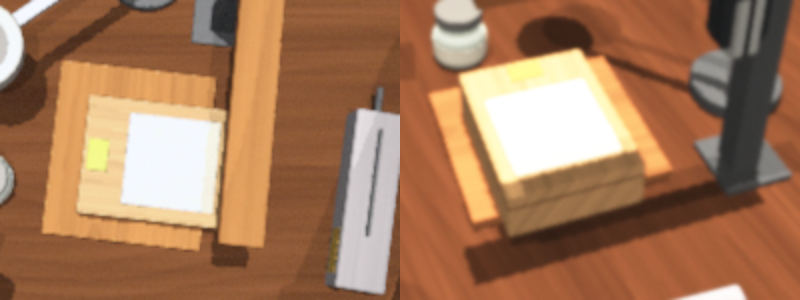

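The tenth and last picture shows the box flat, clasp up at (95,155) in the left crop. The foot face runs from about (503,200) to (640,153) in the right crop. From here I measure by numbers only.

```bash
python3 - <<'E'
from h import *
S=load("side5");T=load("top5");q=lambda x,y:(250+(x-400)/2,260+y/2)
for p,z in(((503,200),.062),((640,153),.062),((512,237),.012),((640,197),.012),((470,222),.012),((461,73),.062),((580,50),.062)):
    X=ray(S,*q(*p),z);print(p,X,"a,b",X@AX,X@BY)
t=lambda x,y:(280+x/2,200+y/2)
for p,z in(((92,95),.062),((78,213),.062),((216,228),.062),((65,60),.012),((43,233),.012),((215,77),.012),((200,249),.012)):
    X=ray(T,*t(*p),z);print("T",p,X,"a,b",X@AX,X@BY)
# pale masks edge profile along box axis at a=.484 in top
hs=cv2.cvtColor(T["color"],cv2.COLOR_RGB2HSV)
for a in(.44,.47,.51):
  print(a,[(round(b,3),int(hs[tuple(np.round(proj(T,W(a,b,.062))).astype(int)[::-1])][1])) for b in np.arange(.085,.135,.004)])
# foot end in side view
hs=S["color"]
for a in(.44,.47,.51):
  print(a,[(round(b,3),hs[tuple(np.round(proj(S,W(a,b,.062))).astype(int)[::-1])].sum()) for b in np.arange(-.085,-.035,.004)])
E
```

```text
(503, 200) [ 0.4036 -0.1168  0.062 ] a,b 0.41506995857223744 -0.06530909945942612
(640, 153) [ 0.5381 -0.1209  0.062 ] a,b 0.5490085548913975 -0.05246032706709837
(512, 237) [ 0.4107 -0.1186  0.012 ] a,b 0.4223578995209073 -0.06623508304581016
(640, 197) [ 0.5374 -0.129   0.012 ] a,b 0.5493130116603364 -0.06058061762716365
(470, 222) [ 0.3834 -0.0871  0.012 ] a,b 0.3913081395767613 -0.03832181744660764
(461, 73) [0.4322 0.0518 0.062 ] a,b 0.42232497849720835 0.10552475823421455
(580, 50) [0.5583 0.0321 0.062 ] a,b 0.5498385382499534 0.10180471545418356
T (92, 95) [0.5572 0.0332 0.062 ] a,b 0.5486951251943991 0.10277257377215843
T (78, 213) [0.4277 0.0502 0.062 ] a,b 0.41806722738890145 0.10339054052888862
T (216, 228) [ 0.4096 -0.0994  0.062 ] a,b 0.41888205070387313 -0.04731425691870741
T (65, 60) [0.6063 0.0632 0.012 ] a,b 0.5935489511410867 0.13872893035046005
T (43, 233) [0.4074 0.0901 0.012 ] a,b 0.3928669810105318 0.14046216732633285
T (215, 77) [ 0.5842 -0.1104  0.012 ] a,b 0.5934570610723492 -0.03634546138702163
T (200, 249) [ 0.3872 -0.0873  0.012 ] a,b 0.3950552064504827 -0
[... 1839 characters left out ...]
t64(307)), (np.float64(-0.053), np.uint64(309)), (np.float64(-0.049), np.uint64(330)), (np.float64(-0.045), np.uint64(564)), (np.float64(-0.041), np.uint64(756)), (np.float64(-0.037), np.uint64(764))]
0.51 [(np.float64(-0.085), np.uint64(334)), (np.float64(-0.081), np.uint64(323)), (np.float64(-0.077), np.uint64(301)), (np.float64(-0.073), np.uint64(333)), (np.float64(-0.069), np.uint64(360)), (np.float64(-0.065), np.uint64(338)), (np.float64(-0.061), np.uint64(304)), (np.float64(-0.057), np.uint64(304)), (np.float64(-0.053), np.uint64(301)), (np.float64(-0.049), np.uint64(407)), (np.float64(-0.045), np.uint64(547)), (np.float64(-0.041), np.uint64(750)), (np.float64(-0.037), np.uint64(764))]
```

The foot overhangs about 27 mm instead of 12, so it slid back as the box fell. I'll nudge it forward with two open fingertips, low on the foot face.

```bash
python3 - <<'E'
from h import *; from bench import arm
st=arm.get_state()
for b,z in((-.16,.16),(-.10,.05),(-.085,.025)): delta(st,W(.484,b,z),lean(40))
E
```

```text
d mm [ 97.3507  -0.3187 200.2129] rot deg [ 0.1586 40.3337  0.1091]
d mm [157.9906  -0.6187 309.861 ] rot deg [ 0.1586 40.3337  0.1091]
d mm [173.1361  -0.6858 334.7731] rot deg [ 0.1586 40.3337  0.1091]
```

Request:
{"op": "jog_arm", "data": {
  "deltas": [
    {"dx": 0.01, "dy": 0, "dz": 0.03, "rx": 0, "ry": 8, "rz": 0},
    {"dx": 0.02, "dy": 0, "dz": 0.07, "rx": 0, "ry": 16, "rz": 0},
    {"dx": 0.045, "dy": 0, "dz": 0.115, "rx": 0, "ry": 24, "rz": 0},
    {"dx": 0.07, "dy": 0, "dz": 0.16, "rx": 0, "ry": 32, "rz": 0},
    {"dx": 0.097, "dy": 0, "dz": 0.2, "rx": 0, "ry": 40, "rz": 0},
    {"dx": 0.115, "dy": 0, "dz": 0.23, "rx": 0, "ry": 40, "rz": 0},
    {"dx": 0.13, "dy": 0, "dz": 0.26, "rx": 0, "ry": 40, "rz": 0},
    {"dx": 0.147, "dy": 0, "dz": 0.29, "rx": 0, "ry": 40, "rz": 0},
    {"dx": 0.158, "dy": -0.0005, "dz": 0.31, "rx": 0, "ry": 40, "rz": 0},
    {"dx": 0.158, "dy": -0.0005, "dz": 0.31, "rx": 0, "ry": 40, "rz": 0}
  ],
  "gripper": 70
}}

```text
time_s: 8.95
tool_pos: [0.4657, -0.1604, 0.0479]
eef_rot: [-1.946, -1.706, -0.709]
wrist_force: [-0.4, 0.7, 0.1]
opening: 0.698
grasp_force: 0.0
```

```bash
python3 - <<'E'
from h import *; from bench import arm
st=arm.get_state();print(st["wrist_force"],st["opening"])
for b,z in((-.085,.025),(-.062,.025),(-.052,.025)): delta(st,W(.484,b,z),lean(40))
E
```

```text
[-0.3615  0.6822  0.0611] 0.6983837122157746
d mm [-2.7467  1.8804 27.6766] rot deg [ 0.0861 -0.1672 -0.3006]
d mm [14.8288  1.7659 42.512 ] rot deg [ 0.0861 -0.1672 -0.3006]
d mm [22.4703  1.716  48.9622] rot deg [ 0.0861 -0.1672 -0.3006]
```

Request:
{"op": "jog_arm", "data": {
  "deltas": [
    {"dx": -0.001, "dy": 0.001, "dz": 0.014, "rx": 0, "ry": 0, "rz": 0},
    {"dx": -0.0027, "dy": 0.002, "dz": 0.0275, "rx": 0, "ry": 0, "rz": 0},
    {"dx": 0.001, "dy": 0.002, "dz": 0.031, "rx": 0, "ry": 0, "rz": 0},
    {"dx": 0.0045, "dy": 0.002, "dz": 0.034, "rx": 0, "ry": 0, "rz": 0},
    {"dx": 0.008, "dy": 0.002, "dz": 0.037, "rx": 0, "ry": 0, "rz": 0},
    {"dx": 0.0115, "dy": 0.002, "dz": 0.04, "rx": 0, "ry": 0, "rz": 0},
    {"dx": 0.015, "dy": 0.002, "dz": 0.0425, "rx": 0, "ry": 0, "rz": 0},
    {"dx": 0.015, "dy": 0.002, "dz": 0.0425, "rx": 0, "ry": 0, "rz": 0}
  ]
}}

```text
time_s: 9.95
tool_pos: [0.4735, -0.1227, 0.0261]
eef_rot: [-1.948, -1.709, -0.709]
wrist_force: [0.5, 0.2, 0.1]
opening: 0.703
grasp_force: 0.0
```

```bash
cat >> h.py <<'E'
def edge(T):
    # clasp-end edge of the lying box: saturation step (box<125, board>135) along b
    hs=cv2.GaussianBlur(cv2.cvtColor(T["color"],cv2.COLOR_RGB2HSV),(1,1),0);o=[]
    bs=np.arange(.08,.138,.001)
    for a in(.435,.45,.515,.53):
        v=np.array([cv2.getRectSubPix(hs[:,:,1],(1,1),tuple(map(float,proj(T,W(a,b,.062)))))[0,0] for b in bs]).astype(float)
        o.append(bs[np.where(v<128)[0].max()])
    return np.array(o)
E
python3 - <<'E'
from h import *; from bench import arm,snapshot
st=arm.get_state();print(st["tool_pos"]@BY,st["tool_pos"],st["wrist_force"])
print(edge(load("top5")),edge(snapshot("top")))
for b,z in((-.055,.025),(-.05,.025)): delta(st,W(.484,b,z),lean(40))
E
```

```text
-0.06239146194094107 [ 0.4735 -0.1227  0.0261] [0.4648 0.2127 0.0619]
[0.106 0.107 0.106 0.106] [0.112 0.112 0.113 0.112]
d mm [ 4.962  -1.1798  5.5768] rot deg [ 0.1811 -0.0063 -0.2028]
d mm [ 8.7918 -1.2035  8.7911] rot deg [ 0.1811 -0.0063 -0.2028]
```

Request:
{"op": "jog_arm", "data": {
  "deltas": [
    {"dx": 0.0022, "dy": 0, "dz": 0.002, "rx": 0, "ry": 0, "rz": 0},
    {"dx": 0.0045, "dy": 0, "dz": 0.004, "rx": 0, "ry": 0, "rz": 0},
    {"dx": 0.0067, "dy": 0, "dz": 0.0057, "rx": 0, "ry": 0, "rz": 0},
    {"dx": 0.0067, "dy": 0, "dz": 0.0057, "rx": 0, "ry": 0, "rz": 0},
    {"dx": 0.004, "dy": 0, "dz": 0, "rx": 0, "ry": 0, "rz": 0},
    {"dx": 0, "dy": 0, "dz": -0.03, "rx": 0, "ry": 0, "rz": 0},
    {"dx": 0, "dy": 0, "dz": -0.08, "rx": 0, "ry": 0, "rz": 0},
    {"dx": 0, "dy": 0, "dz": -0.14, "rx": 0, "ry": 0, "rz": 0},
    {"dx": 0, "dy": 0, "dz": -0.2, "rx": 0, "ry": 0, "rz": 0},
    {"dx": 0, "dy": 0, "dz": -0.2, "rx": 0, "ry": 0, "rz": 0}
  ]
}}

```text
time_s: 11.25
tool_pos: [0.4572, -0.2548, 0.182]
eef_rot: [-1.956, -1.71, -0.711]
wrist_force: [0.2, 0.1, 0.0]
opening: 0.703
grasp_force: 0.0
```

```bash
python3 - <<'E'
from h import *; from bench import arm,snapshot
st=arm.get_state();T=snapshot("top");e=edge(T);print(e)
pickle.dump(T,open("top6.pkl","wb"))
# box x extent: along a at b=.09
hs=cv2.cvtColor(T["color"],cv2.COLOR_RGB2HSV)[:,:,1]
for b in(.06,.09):
    A=np.arange(.40,.57,.001);v=np.array([cv2.getRectSubPix(hs,(1,1),tuple(map(float,proj(T,W(a,b,.062)))))[0,0] for a in A]);w=A[v<128];print(b,w.min(),w.max())
c=W(.484,e.mean()-.085,.062);print("c",c);v=c[:2]-PV;print("psi",np.arctan2(v[1],-v[0]))
P,R=push(.976,.11,.15)
delta(st,W(.484,-.27,.40),lean(0));print(st["tool_pos"])
E
```

```text
[0.121 0.121 0.121 0.121]
0.06 0.41900000000000004 0.5500000000000002
0.09 0.42000000000000004 0.5500000000000002
c [ 0.4847 -0.0249  0.062 ]
psi 0.03407336234763591
d mm [  82.111     0.0357 -215.2997] rot deg [  0.4024 -39.7392  -0.4382]
[ 0.4572 -0.2548  0.182 ]
```

The box now sits where it should: 12 mm overhang, square, centre about (0.485, -0.025). Next is the lamp.

Request:
{"op": "jog_arm", "data": {
  "deltas": [
    {"dx": 0.02, "dy": 0, "dz": -0.04, "rx": 0, "ry": -8, "rz": 0},
    {"dx": 0.035, "dy": 0, "dz": -0.085, "rx": 0, "ry": -16, "rz": 0},
    {"dx": 0.05, "dy": 0, "dz": -0.13, "rx": 0, "ry": -24, "rz": 0},
    {"dx": 0.065, "dy": 0, "dz": -0.175, "rx": 0, "ry": -32, "rz": 0},
    {"dx": 0.082, "dy": 0, "dz": -0.215, "rx": 0, "ry": -40, "rz": 0},
    {"dx": 0.082, "dy": 0, "dz": -0.215, "rx": 0, "ry": -40, "rz": 0},
    {"dx": 0.082, "dy": 0, "dz": -0.215, "rx": 0, "ry": -40, "rz": 0}
  ],
  "gripper": 0
}}

```text
time_s: 12.18
tool_pos: [0.4466, -0.3244, 0.3952]
eef_rot: [-2.359, -2.071, -0.0]
wrist_force: [0.2, 0.2, -0.5]
opening: 0.003
grasp_force: 0.0
```

```bash
python3 - <<'E'
from h import *; from bench import arm
st=arm.get_state();print(st["tool_pos"],st["qpos"])
P,R=push(.976,.10,.15);print(P);print(Ro.from_rotvec(st["eef_rot"]).as_matrix())
delta(st,np.array([.50,0,.42]),lean(0));delta(st,np.array([.55,.1,.42]),R);delta(st,np.array([*P[:2],.40]),R)
E
```

```text
[ 0.4466 -0.3244  0.3952] [ 0.8243  0.1387 -0.3515  1.6379  0.0474  1.3758  0.3371]
[0.6718 0.2056 0.15  ]
[[ 0.1292  0.9916 -0.0015]
 [ 0.9916 -0.1292  0.002 ]
 [ 0.0018 -0.0018 -1.    ]]
d mm [328.6173  10.9875 -24.2577] rot deg [-0.1005 -0.104  -0.223 ]
d mm [434.2388  47.6492 -24.1307] rot deg [-0.1385 -0.0549 48.4976]
d mm [554.5993 154.7788  -4.1008] rot deg [-0.1385 -0.0549 48.4976]
```

Request:
{"op": "jog_arm", "data": {
  "deltas": [
    {"dx": 0.05, "dy": 0.002, "dz": -0.024, "rx": 0, "ry": 0, "rz": 0},
    {"dx": 0.1, "dy": 0.004, "dz": -0.024, "rx": 0, "ry": 0, "rz": 0},
    {"dx": 0.15, "dy": 0.006, "dz": -0.024, "rx": 0, "ry": 0, "rz": 6},
    {"dx": 0.205, "dy": 0.008, "dz": -0.024, "rx": 0, "ry": 0, "rz": 12},
    {"dx": 0.26, "dy": 0.01, "dz": -0.024, "rx": 0, "ry": 0, "rz": 18},
    {"dx": 0.315, "dy": 0.011, "dz": -0.024, "rx": 0, "ry": 0, "rz": 24},
    {"dx": 0.37, "dy": 0.03, "dz": -0.024, "rx": 0, "ry": 0, "rz": 30},
    {"dx": 0.425, "dy": 0.045, "dz": -0.024, "rx": 0, "ry": 0, "rz": 36},
    {"dx": 0.48, "dy": 0.085, "dz": -0.024, "rx": 0, "ry": 0, "rz": 42},
    {"dx": 0.53, "dy": 0.12, "dz": -0.024, "rx": 0, "ry": 0, "rz": 48}
  ]
}}

```text
time_s: 13.42
tool_pos: [0.6333, 0.1822, 0.4182]
eef_rot: [-3.002, -0.925, 0.006]
wrist_force: [0.9, -1.6, 0.6]
opening: 0.003
grasp_force: 0.0
```

```bash
python3 - <<'E'
from h import *; from bench import arm
st=arm.get_state();print(st["tool_pos"],st["qpos"])
P,R=push(.976,.10,.15)
for z in(.40,.15): delta(st,np.array([*P[:2],z]),R)
E
```

```text
[0.6333 0.1822 0.4182] [ 0.1089  0.3766 -0.69    1.3445  0.2351  1.5061 -1.5351]
d mm [44.9833  2.3236 18.034 ] rot deg [-0.1067  0.1775  0.1605]
d mm [ 45.7574   2.7902 268.0324] rot deg [-0.1067  0.1775  0.1605]
```

Request:
{"op": "jog_arm", "data": {
  "deltas": [
    {"dx": 0.03, "dy": 0.002, "dz": 0.0, "rx": 0, "ry": 0, "rz": 0},
    {"dx": 0.046, "dy": 0.003, "dz": 0.04, "rx": 0, "ry": 0, "rz": 0},
    {"dx": 0.046, "dy": 0.003, "dz": 0.09, "rx": 0, "ry": 0, "rz": 0},
    {"dx": 0.046, "dy": 0.003, "dz": 0.14, "rx": 0, "ry": 0, "rz": 0},
    {"dx": 0.046, "dy": 0.003, "dz": 0.19, "rx": 0, "ry": 0, "rz": 0},
    {"dx": 0.046, "dy": 0.003, "dz": 0.235, "rx": 0, "ry": 0, "rz": 0},
    {"dx": 0.046, "dy": 0.003, "dz": 0.268, "rx": 0, "ry": 0, "rz": 0},
    {"dx": 0.046, "dy": 0.003, "dz": 0.268, "rx": 0, "ry": 0, "rz": 0},
    {"dx": 0.046, "dy": 0.003, "dz": 0.268, "rx": 0, "ry": 0, "rz": 0}
  ]
}}

```text
time_s: 14.55
tool_pos: [0.6719, 0.2053, 0.153]
eef_rot: [-3.0, -0.931, 0.001]
wrist_force: [-0.5, -0.1, 1.4]
opening: 0.0
grasp_force: 0.0
```

```bash
python3 - <<'E'
from h import *; from bench import arm
st=arm.get_state();print(st["tool_pos"],st["qpos"],st["wrist_force"])
for psi,off in((.976,.07),(.976,.057),(.85,.057),(.72,.057),(.59,.057),(.46,.057),(.33,.057),(.2,.057),(.12,.057)): print(psi);delta(st,*push(psi,off,.15))
E
```

```text
[0.6719 0.2053 0.153 ] [ 0.0423  0.6166 -0.6297  1.5732  0.3949  1.0823 -1.656 ] [-0.4977 -0.0905  1.3765]
0.976
d mm [-29.9729  -0.5193   3.002 ] rot deg [-0.0494  0.0064  0.4183]
0.976
d mm [-42.9726  -0.6142   3.0035] rot deg [-0.0494  0.0064  0.4183]
0.85
d mm [-71.0308  -6.2382   3.0114] rot deg [-0.0498  0.0033 -6.8009]
0.72
d mm [-100.4825   -8.2978    3.0163] rot deg [ -0.05     0.     -14.2494]
0.59
d mm [-129.9525   -6.522     3.018 ] rot deg [ -0.05    -0.0032 -21.6978]
0.46
d mm [-158.9438   -0.941     3.0163] rot deg [ -0.05    -0.0065 -29.1463]
0.33
d mm [-186.9669    8.3513    3.0113] rot deg [ -0.0498  -0.0098 -36.5947]
0.2
d mm [-213.5489   21.1978    3.0031] rot deg [ -0.0494  -0.0131 -44.0432]
0.12
d mm [-228.9952   30.7785    2.9965] rot deg [ -0.0491  -0.0152 -48.6268]
```

Request:
{"op": "jog_arm", "data": {
  "deltas": [
    {"dx": -0.02, "dy": 0, "dz": 0.003, "rx": 0, "ry": 0, "rz": 0},
    {"dx": -0.035, "dy": -0.0005, "dz": 0.003, "rx": 0, "ry": 0, "rz": 0},
    {"dx": -0.045, "dy": -0.001, "dz": 0.003, "rx": 0, "ry": 0, "rz": 0},
    {"dx": -0.058, "dy": -0.004, "dz": 0.003, "rx": 0, "ry": 0, "rz": -3.5},
    {"dx": -0.071, "dy": -0.006, "dz": 0.003, "rx": 0, "ry": 0, "rz": -7},
    {"dx": -0.086, "dy": -0.0075, "dz": 0.003, "rx": 0, "ry": 0, "rz": -10.5},
    {"dx": -0.1, "dy": -0.008, "dz": 0.003, "rx": 0, "ry": 0, "rz": -14},
    {"dx": -0.115, "dy": -0.0075, "dz": 0.003, "rx": 0, "ry": 0, "rz": -18},
    {"dx": -0.13, "dy": -0.0065, "dz": 0.003, "rx": 0, "ry": 0, "rz": -22},
    {"dx": -0.13, "dy": -0.0065, "dz": 0.003, "rx": 0, "ry": 0, "rz": -22}
  ]
}}

```text
time_s: 15.8
tool_pos: [0.5609, 0.1362, 0.1502]
eef_rot: [2.768, 1.485, 0.001]
wrist_force: [-0.4, 0.5, 0.4]
opening: -0.002
grasp_force: 0.0
```

```bash
cat >> h.py <<'E'
def head(T):
    hs=cv2.cvtColor(T["color"],cv2.COLOR_RGB2HSV);m=cv2.inRange(hs,(0,0,150),(180,45,255))
    # keep only pixels that lie in the ring where the head can be, on its top plane
    V,U=np.nonzero(m);X=np.array([ray(T,u,v,.181)[:2]-PV for u,v in zip(U,V)])
    r=np.hypot(*X.T);psi=np.arctan2(X[:,1],-X[:,0]);k=(r>.165)&(r<.275)&(psi>-.6)&(psi<1.25)
    m2=np.zeros_like(m);m2[V[k],U[k]]=255
    m2=cv2.morphologyEx(m2,cv2.MORPH_OPEN,np.ones((7,7)))
    n,l,s,c=cv2.connectedComponentsWithStats(m2)
    for i in range(1,n):
        if s[i][4]<150: continue
        pts=np.argwhere(l==i)[:,::-1].astype(np.float32);(u,v),R=cv2.minEnclosingCircle(pts)
        h=ray(T,u,v,.181);d=h[:2]-PV
        print("blob",s[i][4],"circ",round(u),round(v),round(R,1),"head",h[:2],"r",np.hypot(*d),"psi",np.arctan2(d[1],-d[0]))
E
python3 - <<'E'
from h import *; from bench import arm,snapshot
st=arm.get_state();print(st["tool_pos"],st["qpos"],st["wrist_force"])
head(load("top"));head(snapshot("top"))
for psi in(.46,.33,.2,.12): print(psi);delta(st,*push(psi,.057,.15))
E
```

```text
[0.5609 0.1362 0.1502] [ 0.2537  0.4579 -0.7657  1.8696  0.3826  0.9657 -1.2685] [-0.4099  0.5133  0.3908]
blob 1603 circ 270 221 24.0 head [0.5932 0.146 ] r 0.2146781099330232 psi 0.983412676470113
blob 8477 circ 314 250 92.4 head [0.5356 0.0586] r 0.19884263585011389 psi 0.4773212957487681
0.46
d mm [-28.1452  -5.9411   0.1851] rot deg [ 0.0474  0.0007 -7.2041]
0.33
d mm [-57.6106  -7.7934   0.1824] rot deg [  0.0473   0.0038 -14.6526]
0.2
d mm [-87.0675  -5.8103   0.1829] rot deg [  0.0471   0.0069 -22.101 ]
0.12
d mm [-104.9749   -2.6955    0.1848] rot deg [  0.0469   0.0088 -26.6847]
```

Request:
{"op": "jog_arm", "data": {
  "deltas": [
    {"dx": -0.014, "dy": -0.003, "dz": 0, "rx": 0, "ry": 0, "rz": -3.6},
    {"dx": -0.028, "dy": -0.006, "dz": 0, "rx": 0, "ry": 0, "rz": -7.2},
    {"dx": -0.043, "dy": -0.007, "dz": 0, "rx": 0, "ry": 0, "rz": -11},
    {"dx": -0.058, "dy": -0.008, "dz": 0, "rx": 0, "ry": 0, "rz": -14.7},
    {"dx": -0.072, "dy": -0.007, "dz": 0, "rx": 0, "ry": 0, "rz": -18.4},
    {"dx": -0.087, "dy": -0.006, "dz": 0, "rx": 0, "ry": 0, "rz": -22},
    {"dx": -0.087, "dy": -0.006, "dz": 0, "rx": 0, "ry": 0, "rz": -22}
  ]
}}

```text
time_s: 16.73
tool_pos: [0.5083, 0.0673, 0.1498]
eef_rot: [2.435, 1.984, 0.0]
wrist_force: [-0.4, 0.6, 0.1]
opening: -0.003
grasp_force: 0.0
```

```bash
python3 - <<'E'
from h import *; from bench import arm,snapshot
st=arm.get_state();print(st["tool_pos"],st["qpos"],st["wrist_force"])
T=snapshot("top");pickle.dump(T,open("top7.pkl","wb"))
# arm-of-lamp direction: white pixels in ring 0.05..0.15 from pivot at arm top z=.176
hs=cv2.cvtColor(T["color"],cv2.COLOR_RGB2HSV)
for r in(.04,.06,.08,.10,.12,.14):
    q=[p for p in np.arange(-.4,1.25,.004) if (lambda h:h[1]<45 and h[2]>150)(hs[tuple(np.round(proj(T,[PV[0]-r*np.cos(p),PV[1]+r*np.sin(p),.176])).astype(int)[::-1])])]
    print(r,len(q),q and (min(q),np.median(q),max(q)))
for psi in(.12,.06,.034): print(psi);delta(st,*push(psi,.057,.15))
E
```

```text
[0.5083 0.0673 0.1498] [ 0.4785  0.3817 -0.8792  2.0048  0.3691  0.9199 -0.7974] [-0.3936  0.5629  0.0857]
0.04 104 (np.float64(0.004000000000000337), np.float64(0.21000000000000052), np.float64(0.4160000000000007))
0.06 68 (np.float64(0.0800000000000004), np.float64(0.21400000000000052), np.float64(0.34800000000000064))
0.08 62 (np.float64(0.11600000000000044), np.float64(0.23800000000000054), np.float64(0.36800000000000066))
0.1 259 (np.float64(0.13600000000000045), np.float64(0.6720000000000009), np.float64(1.1880000000000015))
0.12 142 (np.float64(0.10000000000000042), np.float64(0.3820000000000007), np.float64(1.1280000000000014))
0.14 255 (np.float64(-0.007999999999999674), np.float64(0.5400000000000008), np.float64(1.0480000000000014))
0.12
d mm [-18.2434  -4.1036  -0.216 ] rot deg [ 0.0156  0.0009 -4.7764]
0.06
d mm [-31.7435  -6.0081  -0.2165] rot deg [ 0.0156  0.0013 -8.2142]
0.034
d mm [-37.6244  -6.5812  -0.2167] rot deg [ 0.0156  0.0015 -9.7039]
```

Request:
{"op": "jog_arm", "data": {
  "deltas": [
    {"dx": -0.009, "dy": -0.002, "dz": 0, "rx": 0, "ry": 0, "rz": -2.4},
    {"dx": -0.018, "dy": -0.004, "dz": 0, "rx": 0, "ry": 0, "rz": -4.8},
    {"dx": -0.026, "dy": -0.005, "dz": 0, "rx": 0, "ry": 0, "rz": -7},
    {"dx": -0.033, "dy": -0.006, "dz": 0, "rx": 0, "ry": 0, "rz": -8.5},
    {"dx": -0.033, "dy": -0.006, "dz": 0, "rx": 0, "ry": 0, "rz": -8.5},
    {"dx": 0, "dy": -0.006, "dz": 0, "rx": 0, "ry": 0, "rz": -8.5},
    {"dx": 0.05, "dy": -0.006, "dz": 0, "rx": 0, "ry": 0, "rz": -8.5},
    {"dx": 0.1, "dy": -0.006, "dz": 0, "rx": 0, "ry": 0, "rz": -8.5},
    {"dx": 0.15, "dy": -0.006, "dz": 0, "rx": 0, "ry": 0, "rz": -8.5},
    {"dx": 0.15, "dy": -0.006, "dz": 0, "rx": 0, "ry": 0, "rz": -8.5}
  ]
}}

```text
time_s: 18.02
tool_pos: [0.5316, 0.2214, 0.1498]
eef_rot: [-2.273, -2.165, -0.003]
wrist_force: [-0.9, -1.2, -0.8]
opening: 0.001
grasp_force: 0.0
```

```bash
cat >> h.py <<'E'
def lampfit(T,S):
    # arm edges at z=.176 in top view, head rim by contrast along rays from a seed
    hs=cv2.cvtColor(T["color"],cv2.COLOR_RGB2HSV)
    for r in(.04,.06,.08,.10,.12,.14,.16):
        q=[p for p in np.arange(-.3,.4,.004) if (lambda h:h[1]<45 and h[2]>150)(hs[tuple(np.round(proj(T,[PV[0]-r*np.cos(p),PV[1]+r*np.sin(p),.176])).astype(int)[::-1])])]
        print(r,len(q),q and np.round((min(q),np.median(q),max(q)),3))
    g=cv2.GaussianBlur(cv2.cvtColor(T["color"],cv2.COLOR_RGB2GRAY),(3,3),0)
    c=cv2.HoughCircles(g,cv2.HOUGH_GRADIENT,1.5,20,param1=80,param2=18,minRadius=18,maxRadius=27)
    for u,v,R in (c[0] if c is not None else []):
        h=ray(T,u,v,.181);d=h[:2]-PV;r=np.hypot(*d)
        if .19<r<.25: print("circ",u,v,R,h[:2],"r",r,"psi",np.arctan2(d[1],-d[0]))
E
python3 - <<'E'
from h import *; from bench import arm,snapshot
st=arm.get_state();print(st["tool_pos"],st["qpos"],st["wrist_force"])
T=snapshot("top");S=snapshot("side");pickle.dump((T,S),open("both8.pkl","wb"))
lampfit(T,S);print(edge(load("top6")))
E
```

```text
[0.5316 0.2214 0.1498] [ 0.1891  0.4975 -0.8919  1.8685  0.4566  0.993  -0.9489] [-0.8527 -1.209  -0.8499]
0.04 102 [-0.148  0.054  0.256]
0.06 67 [-0.056  0.076  0.208]
0.08 62 [-0.036  0.086  0.316]
0.1 35 [-0.004  0.064  0.132]
0.12 34 [0.    0.066 0.132]
0.14 29 [0.004 0.06  0.116]
0.16 25 [0.02  0.068 0.116]
circ 356.25 272.25 26.1 [ 0.4896 -0.0237] r 0.22282681434478574 psi 0.04060576919679777
[0.121 0.121 0.121 0.121]
```

```bash
python3 - <<'E'
from h import *
T,S=pickle.load(open("both8.pkl","rb"));g=cv2.cvtColor(T["color"],cv2.COLOR_RGB2HSV)
for x in(.47,.485,.49,.50):
    print(x,[(int(y*1000),int(g[tuple(np.round(proj(T,[x,y,.181])).astype(int)[::-1])][1])) for y in np.arange(-.085,.04,.004)])
T0=load("top")
for n,sl in(("pot",np.s_[270:312,255:292]),("cutter",np.s_[250:350,440:486])):
    print(n,np.abs(T["color"][sl].astype(int)-T0["color"][sl]).mean(), [np.argwhere(cv2.inRange(cv2.cvtColor(t["color"],cv2.COLOR_RGB2HSV)[sl],(0,0,140),(180,60,255))).mean(0) for t in(T0,T)])
E
```

```text
0.47 [(-85, 99), (-81, 100), (-77, 102), (-73, 81), (-68, 18), (-64, 13), (-60, 19), (-56, 29), (-52, 16), (-48, 15), (-44, 15), (-40, 15), (-36, 14), (-32, 14), (-28, 11), (-24, 13), (-20, 21), (-16, 38), (-12, 32), (-8, 37), (-4, 38), (0, 40), (3, 33), (7, 38), (11, 36), (15, 37), (19, 35), (23, 32), (27, 35), (31, 34), (35, 32), (39, 32)]
0.485 [(-85, 101), (-81, 101), (-77, 101), (-73, 9), (-68, 8), (-64, 6), (-60, 5), (-56, 4), (-52, 11), (-48, 16), (-44, 11), (-40, 11), (-36, 12), (-32, 11), (-28, 11), (-24, 11), (-20, 12), (-16, 10), (-12, 11), (-8, 10), (-4, 11), (0, 13), (3, 32), (7, 35), (11, 34), (15, 31), (19, 38), (23, 36), (27, 33), (31, 34), (35, 39), (39, 37)]
0.49 [(-85, 103), (-81, 100), (-77, 79), (-73, 7), (-68, 8), (-64, 6), (-60, 3), (-56, 4), (-52, 7), (-48, 15), (-44, 13), (-40, 14), (-36, 11), (-32, 10), (-28, 10), (-24, 11), (-20, 11), (-16, 11), (-12, 14), (-8, 12), (-4, 12), (0, 10), (3, 11), (7, 13), (11, 21), (15, 38), (19, 34), (23, 31), (27, 36), (31, 36), (35, 36), (39, 35)]
0.5 [(-85, 98), (-81, 98), (-77, 20), (-73, 8), (-68, 8), (-64, 6), (-60, 3), (-56, 5), (-52, 5), (-48, 2), (-44, 11), (-40, 11), (-36, 13), (-32, 13), (-28, 13), (-24, 12), (-20, 12), (-16, 13), (-12, 12), (-8, 12), (-4, 14), (0, 12), (3, 10), (7, 12), (11, 14), (15, 15), (19, 15), (23, 19), (27, 36), (31, 37), (35, 39), (39, 37)]
pot 60.31317031317031 [array([19.2185, 17.0877]), array([20.5, 18. ])]
cutter 1.467608695652174 [array([50.5763, 24.7517]), array([50.5565, 24.7515])]
```

The arm hides the head and the pot, so I'll lift away before measuring again.

Request:
{"op": "jog_arm", "data": {
  "deltas": [
    {"dx": 0.01, "dy": 0, "dz": -0.05, "rx": 0, "ry": 0, "rz": 0},
    {"dx": 0.03, "dy": 0, "dz": -0.1, "rx": 0, "ry": 0, "rz": 0},
    {"dx": 0.07, "dy": 0, "dz": -0.15, "rx": 0, "ry": 0, "rz": 0},
    {"dx": 0.12, "dy": 0, "dz": -0.17, "rx": 0, "ry": 0, "rz": 0},
    {"dx": 0.17, "dy": -0.03, "dz": -0.17, "rx": 0, "ry": 0, "rz": 0},
    {"dx": 0.22, "dy": -0.07, "dz": -0.17, "rx": 0, "ry": 0, "rz": 0},
    {"dx": 0.27, "dy": -0.11, "dz": -0.17, "rx": 0, "ry": 0, "rz": 0},
    {"dx": 0.32, "dy": -0.15, "dz": -0.17, "rx": 0, "ry": 0, "rz": 0},
    {"dx": 0.36, "dy": -0.18, "dz": -0.17, "rx": 0, "ry": 0, "rz": 0}
  ]
}}

```text
time_s: 19.25
tool_pos: [0.3704, 0.5854, 0.3196]
eef_rot: [2.281, 2.16, 0.0]
wrist_force: [0.3, 0.7, 0.3]
opening: 0.002
grasp_force: 0.0
```

```bash
python3 - <<'E'
from h import *; from bench import arm,snapshot
st=arm.get_state();print(st["tool_pos"],st["qpos"],st["wrist_force"])
T=snapshot("top");S=snapshot("side");pickle.dump((T,S),open("both9.pkl","wb"));lampfit(T,S)
g=cv2.cvtColor(T["color"],cv2.COLOR_RGB2HSV)
for x in(.485,.49):
    print(x,[(int(y*1000),*map(int,g[tuple(np.round(proj(T,[x,y,.181])).astype(int)[::-1])][1:])) for y in np.arange(-.085,.04,.004)])
T0=load("top")
for n,sl in(("pot",np.s_[270:312,255:292]),("cutter",np.s_[250:350,440:486])):
    print(n,np.abs(T["color"][sl].astype(int)-T0["color"][sl]).mean(), [np.argwhere(cv2.inRange(cv2.cvtColor(t["color"],cv2.COLOR_RGB2HSV)[sl],(0,0,140),(180,60,255))).mean(0) for t in(T0,T)])
E
```

```text
[0.3704 0.5854 0.3196] [-0.4833  0.5533 -0.9484  1.4083  0.4483  1.4058 -1.487 ] [0.2879 0.7042 0.2884]
0.04 127 [-0.3    0.004  0.256]
0.06 124 [-0.3    0.15   0.396]
0.08 102 [-0.036  0.194  0.396]
0.1 35 [-0.004  0.064  0.132]
0.12 37 [-0.3    0.06   0.132]
0.14 29 [0.004 0.06  0.116]
0.16 25 [0.02  0.068 0.116]
circ 356.25 272.25 26.1 [ 0.4896 -0.0237] r 0.22282681434478574 psi 0.04060576919679777
0.485 [(-85, 95, 240), (-81, 96, 241), (-77, 95, 241), (-73, 0, 255), (-68, 0, 255), (-64, 0, 255), (-60, 4, 246), (-56, 0, 255), (-52, 0, 255), (-48, 1, 255), (-44, 11, 213), (-40, 12, 216), (-36, 11, 216), (-32, 9, 217), (-28, 9, 215), (-24, 9, 217), (-20, 9, 216), (-16, 9, 217), (-12, 9, 216), (-8, 11, 217), (-4, 9, 218), (0, 9, 219), (3, 11, 218), (7, 11, 214), (11, 1, 255), (15, 0, 255), (19, 0, 255), (23, 6, 211), (27, 88, 255), (31, 86, 255), (35, 103, 255), (39, 103, 255)]
0.49 [(-85, 101, 235), (-81, 99, 238), (-77, 76, 221), (-73, 0, 255), (-68, 0, 255), (-64, 6, 248), (-60, 2, 254), (-56, 0, 255), (-52, 0, 255), (-48, 4, 232), (-44, 11, 215), (-40, 11, 215), (-36, 12, 216), (-32, 11, 216), (-28, 11, 218), (-24, 9, 215), (-20, 9, 215), (-16, 9, 217), (-12, 8, 218), (-8, 8, 217), (-4, 12, 219), (0, 8, 218), (3, 10, 219), (7, 10, 219), (11, 0, 231), (15, 0, 255), (19, 0, 255), (23, 1, 241), (27, 81, 242), (31, 89, 255), (35, 105, 255), (39, 105, 255)]
pot 7.652509652509653 [array([19.2185, 17.0877]), array([19.1358, 17.2086])]
cutter 8.90159420289855 [array([50.5763, 24.7517]), array([50.3917, 24.7373])]
```

```bash
python3 - <<'E'
from h import *; from bench import arm
T,S=pickle.load(open("both9.pkl","rb"));e=edge(T);print(e)
if abs(e-.121).max()<.003: print(arm.job_done())
E
```

```text
[0.121 0.121 0.122 0.122]
the job is handed in; nothing more can be done
None
```

The job is handed in: the cigar box lies flat on its back, clasp up and square with the board, with its foot about 12 mm over the edge. That took a low nudge on the foot after the box slid back in its fall. The lamp head is over the box about 10 mm off its middle, and the glue pot and cutter have not moved.

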